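# Ply two rubber samples on the scale and hold the hardness tester on them

## Robot

A 6-joint arm with a two-finger parallel gripper is mounted at the origin on the work surface. World frame = base frame: x ahead of the robot, y to its left, z up, the work surface at z = 0. Lengths are in m, angles in rad, forces in N, time in s.
With the tool pointing down it reaches from about 0.325 to 0.9 m from the base axis. Payload 6.1 kg.
Tool frame: the origin (TCP) lies midway between the tips of the shut fingers; the grasp point (between the pads) lies 19 mm behind it (grip_point_offset is the z of the grasp point in the tool frame, in m); z points along the fingers, y is the line along which they close (so a half turn about z gives the same grasp; the last joint's range is limited). The gripper opens to 85 mm and grips with 20 to 120 N. Pads are 22 mm wide; open, the fingers measure 114 mm over their backs; the gripper's body (76 mm by 85 mm) begins 54 mm behind the grasp point. The pads swing forward as they close: fully open they stand 13 mm farther back than shut.
Start: joints at [-1.307, 0.22, 1.526, -0, 1.395, -0.126], TCP at [0.237, -0.578, 0.231] pointing down, gripper open.
Joint ranges: [-2.98, 2.98], [-0.91, 2.08], [0.09, 2.57], [-1.24, 4.39], [0.2, 2.65], [-2.68, 2.68]. Speed limits (rad/s): [2.57, 2.57, 3.01, 3.14, 3.14, 3.14].

## Interface

Orientations are given as a unit quaternion [w, x, y, z].
In Python, from plant import get_state, read_camera, calibration, sign_off, grip_point_offset gives the robot as it stands. The module is installed in compiled form; this text tells all that it offers.
- The arm moves only by the tool send_rows, never from a script. Its argument "steps" is a list of rows, each an object of numbers: "ax", "ay", "az": the turn, a rotation vector about the tool's x, y, z in rad; "dx", "dy", "dz": the shift along the tool's x, y, z in mm; "claw": the gripper command: -1 is shut, 1 is fully open, values between are in proportion. A call has 1 to 5 rows; each row shifts and turns the commanded pose from where the row before left it, along the tool's axes as they then stand; what a row does not reach is not made up. A row lasts 1/8 s, in which the tool goes at most 62.5 mm and 10.7 degrees, less where a joint would pass 70% of its speed; a pose out of reach is approached as far as the arm can. A call is refused whole if a number of a shift passes 62.5 or a number of a turn 0.188, either way. A call with a gripper value outside its range is refused whole. The fingers move at their own pace and stop on an object; the grip force is fixed at half the most. Time passes only in rows, so rows that do not move let the fingers close. It gives the time, the measured TCP pose, the force, the opening and the grip force at its end, in the units of the state.
- get_state(): the state, without advancing time (a new reading comes with each control period).
- read_camera(name): name is "scene" or "top" or "wrist"; returns the picture (400x640x3 uint8, blue, green, red); there is no depth.
- calibration(name): a dict with "K" (3x3 intrinsics, pixels), "R" (3x3) and "t" (3): a world point X has camera coordinates R X + t; the wrist camera has in their place "T_tool_cam" (4x4, takes a point from camera to tool coordinates, whose origin is the TCP and whose axes are the flange's). Camera axes: x right, y down, z forward; pixel columns grow to the right and rows downward; lengths in m; the calibration is good to about 2 mm. A picture is of the moment at which its call begins: read the wrist's pose just before it. calibration takes no time and is no camera call.
- sign_off(): hands the job in; it is judged then, once.
The state is a dict: "time": time; "qpos": joint angles; "joint_vel": joint speeds; "joint_efforts": joint torques, N m; "eef_pos": TCP position; "orientation": TCP orientation; "ft_force": force on the tool from outside, world axes, zero at the start; "torque": the same for the moment, N m; "grip_width": opening from 0.0 (shut) to 1.0 (fully open); "finger_force": force on a finger pad.
Only numpy, scipy, OpenCV 4.12 (cv2) and the standard library are available. Lean on these libraries where they do the work, as an engineer would, in place of code of your own. Each camera call takes 0.05 s, during which the arm holds its last target. There are 200 camera calls.

## Task

Build a rubber test stack on the bench scale: lay the wide solid disc flat in the centre of the steel pan, then the narrow disc centred on top of it with its white dot up. Then take the pocket hardness tester out of its stand and press its plunger lightly onto the white dot, the tester upright and its screen facing the same way as the scale's display, until about half of the plunger's stroke has gone in. Finish while still holding it there like that, and leave the other things on the table alone.

Things in the scene. Friction and masses are not known exactly. Their poses are not given: they have to be found in the camera images.
- disc_wide: The wide solid sample disc: dark rubber, 62 mm diameter, 14 mm thick, no hole, about 50 g. Lies flat on the table at the start. Origin: centre of its underside; z up.
- disc_narrow: The narrow sample disc: dark rubber, 46 mm diameter, 14 mm thick, about 30 g, with a white dot of 14 mm diameter in the middle of its top. Lies flat on the table, dot up, at the start. Origin: centre of its underside; z up.
- spot (a point): The centre of the white dot on the narrow disc's top face (14 mm above that disc's underside).
- scale: Bench scale, fixed: white body 270 mm (its x) by 210 mm, with a square steel pan 180 x 180 mm whose top is flat, rigid and 85 mm above the table. The blue display panel lies beyond the pan at the end to which its +x axis points, and is read from there; nothing stands above the pan. Origin: on the table under the pan's centre.
- pan_center (a point): The centre of the pan's top face, 85 mm above the table; axes as the scale's.
- display (a point): The middle of the scale's display panel, 126 mm from the pan's centre along the scale's +x, 62 mm above the table.
- tester: Pocket hardness tester, 0.18 kg, upright in its stand at the start: black flat-sided case 26 (x) by 40 (y) by 80 mm tall on a steel nose 20 mm in diameter, 30 mm long, with a plunger sticking out below. Origin: centre of the nose's lower end; z up: case from z = 30 to 110 mm, extended plunger's tip at z = -10 mm. Screen on its +x face. Grip it across the sides 40 mm apart (y).
- plunger (a joint): How far the tester's spring plunger is pushed in: 0 = fully out, 0.010 m = fully in (end stop). About 1 N starts it, then 0.7 N per mm: 4.5 N at half stroke, 8 N at the stop.
- tip (a point): The centre of the plunger's flat end (8 mm diameter); with the plunger out it lies 10 mm below the tester's origin, on the tester's axis.
- screen (a point): The middle of the tester's screen, on its +x face, 92 mm above the tester's origin.
- stand: The tester's stand, fixed: grey block 75 x 75 mm, 45 mm high, with a round 25 mm hole right through. The tester's nose hangs in the hole, its case resting on the block's top (tester's origin 15 mm above the table); it lifts straight up, clear after 40 mm. Origin: centre of its underside; same yaw as the tester at the start.
- gasket: A bystander: dark rubber ring, 62 mm outside, hole of 30 mm, 14 mm thick, flat on the table. Origin: centre of its underside. The wide disc, the narrow disc, this ring and the stand swap places from start to start.
- weight: A bystander: steel test weight with a knob, 42 mm diameter, 60 mm tall. Origin: centre of its underside.
- tape: A bystander: cardboard tape ring, 90 mm diameter, 24 mm tall. Origin: centre of its underside.
- jar: A bystander: white jar, 60 mm diameter, 100 mm tall. Origin: centre of its underside.
- carton: A bystander: small carton, 60 x 110 mm, 45 mm tall. Origin: centre of its underside.
- mouse: A bystander: black computer mouse, 105 x 60 mm, 34 mm tall. Origin: centre of its underside.
- driver: A bystander: screwdriver with a red handle lying flat, about 200 mm long.

How it is judged:
On the way, in this order (a step that is already met when the one before it is completed fails the run):
1. the wide disc lies flat in the middle of the pan, let go (horizontal distance between disc_wide and pan_center below 0.012 m and z of disc_wide in the frame of pan_center between -0.003 and 0.003 m and angle between disc_wide's own z axis and vertical below 0.06 rad and contact force between each of the arm, the fingers and disc_wide below 0.1 N and linear speed of disc_wide below 0.02 m/s), for 0.2 s.
2. the narrow disc lies flat on the middle of the wide disc, let go (horizontal distance between disc_wide and pan_center below 0.012 m and z of disc_wide in the frame of pan_center between -0.003 and 0.003 m and angle between each of disc_wide, disc_narrow's own z axis and vertical below 0.06 rad and horizontal distance between disc_narrow and disc_wide below 0.008 m and z of disc_narrow in the frame of disc_wide between 0.011 and 0.017 m and contact force between each of the arm, the fingers and disc_narrow below 0.1 N and linear speed of disc_narrow below 0.02 m/s), for 0.2 s.
3. the tester is lifted out of its stand by the gripper (contact force between the fingers and tester above 2 N and contact force between tester and stand below 0.05 N and z of tester in the frame of stand above 0.046 m), for 0.1 s.
At the end, for the whole second after the job is handed in: Wide disc flat on pan within 12 mm of centre; narrow disc flat on it within 8 mm, dot up; gripper holds tester, plunger tip within 7 mm of dot centre, upright within 5.7 deg, screen as display within 15 deg, plunger 2 to 8.5 mm in, 1.5 to 10 N, touching only the narrow disc and gripper, at rest (horizontal distance between disc_wide and pan_center below 0.012 m and z of disc_wide in the frame of pan_center between -0.003 and 0.003 m and angle between each of disc_wide, disc_narrow's own z axis and vertical below 0.06 rad and horizontal distance between disc_narrow and disc_wide below 0.008 m and z of disc_narrow in the frame of disc_wide between 0.011 and 0.017 m and horizontal distance between tip and spot below 0.007 m and angle between tester's own z axis and vertical below 0.1 rad and z of tester in the frame of scale above 0.1 m and angle between the x axis of tester and the x axis of scale, either way round below 0.26 rad and x of display in the frame of tester above 0.05 m and value of joint plunger between 0.002 and 0.0085 m and contact force between tester and disc_narrow between 1.5 and 10 N and contact force between the fingers and tester above 2 N and contact force between tester and scale below 0.1 N and contact force between each of tester, the arm, the fingers and disc_wide below 0.1 N and contact force between each of the arm, the fingers and disc_narrow below 0.1 N and linear speed of tester below 0.02 m/s); the arm keeps its last pose, push and grip.
It fails at once if the stack is pressed hard (over 20 N) with the tester (contact force between tester and disc_narrow above 20 N).
It fails at once if a bystander is moved by more than 25 mm (distance of any of gasket, weight, tape, jar, carton, mouse, driver from where it was at the start of the episode above 0.025 m).
It also fails if it takes over 72 s, if anything falls off the work surface, if the arm or the gripper's body presses on something with over 40 N, if the wrist force passes 120 N, or if a joint passes its speed limit or range.

## Working session

There is one attempt and no reset: what is moved stays moved. The work goes in short steps, Python scripts to look and compute and a tool call to move; the robot and the scene stay as the last step left them, time stands still between calls to the robot, and variables do not carry over. Pictures are saved under pics/ and viewed, at most 10 in all, crops included, and the job is handed in when it is done.

Besides the shell and the picture viewer there is one more tool, called after "Call:" as a command line: name --argument value ..., lists and objects as JSON in quotes. send_rows: Moves the arm, as the interface text tells. Its arguments: {"type":"object","properties":{"steps":{"type":"array","items":{"type":"object","properties":{"ax":{"type":"number"},"ay":{"type":"number"},"az":{"type":"number"},"dx":{"type":"number"},"dy":{"type":"number"},"dz":{"type":"number"},"claw":{"type":"number"}}}}},"required":["steps"]}

```bash
mkdir -p pics; python3 - <<'E'
from plant import *
import cv2,numpy as np
np.set_printoptions(precision=4,suppress=True)
s=get_state();print(s);print(grip_point_offset if not callable(grip_point_offset) else grip_point_offset())
for n in("scene","top","wrist"):
    print(n,calibration(n))
for n in("scene","top"):
    cv2.imwrite(f"pics/{n}0.png",read_camera(n))
E
```

```text
{'time': 0.0, 'qpos': array([-1.3071,  0.2212,  1.5276,  0.    ,  1.3947, -0.1261]), 'joint_vel': array([ 0.0002,  0.0001, -0.0031, -0.001 , -0.0001,  0.0004]), 'joint_efforts': array([ -0.    , -49.6903, -38.9395,   0.0001,   0.0114,  -0.    ]), 'eef_pos': array([ 0.2373, -0.5775,  0.2302]), 'orientation': array([-0.001 ,  0.9811,  0.1937, -0.0001]), 'ft_force': array([ 0.7533, -0.058 ,  0.365 ]), 'torque': array([0.0663, 0.0162, 0.0073]), 'finger_force': 0.0, 'grip_width': 0.9989183675662653}
-0.0187
scene {'K': array([[434.4283,   0.    , 322.5954],
       [  0.    , 434.4283, 197.9635],
       [  0.    ,   0.    ,   1.    ]]), 'R': array([[ 0.4855,  0.8742,  0.0072],
       [ 0.6947, -0.3808, -0.6102],
       [-0.5307,  0.3013, -0.7922]]), 't': array([-0.2951, -0.3404,  1.9671])}
top {'K': array([[421.4695,   0.    , 319.8756],
       [  0.    , 421.4695, 200.8973],
       [  0.    ,   0.    ,   1.    ]]), 'R': array([[ 0.0082, -0.9999, -0.0137],
       [-0.9965, -0.007 , -0.0833],
       [ 0.0832,  0.0143, -0.9964]]), 't': array([0.0177, 0.5914, 1.3394])}
wrist {'K': array([[307.355 ,   0.    , 314.1604],
       [  0.    , 307.355 , 197.4509],
       [  0.    ,   0.    ,   1.    ]]), 'T_tool_cam': array([[ 0.0001, -0.9513, -0.3082,  0.078 ],
       [ 1.    ,  0.0001,  0.0002, -0.0011],
       [-0.0001, -0.3082,  0.9513, -0.143 ],
       [ 0.    ,  0.    ,  0.    ,  1.    ]])}
```

View pics/top0.png

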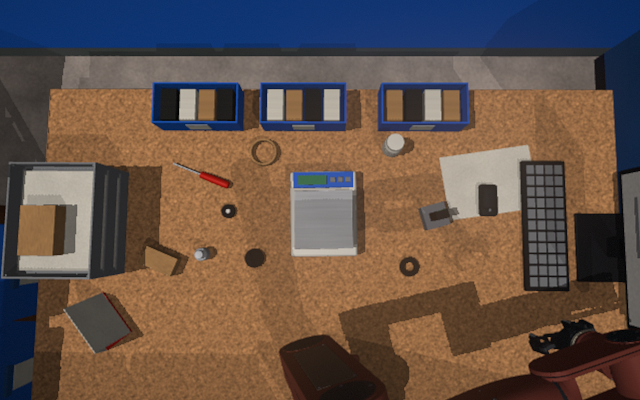

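View pics/scene0.png

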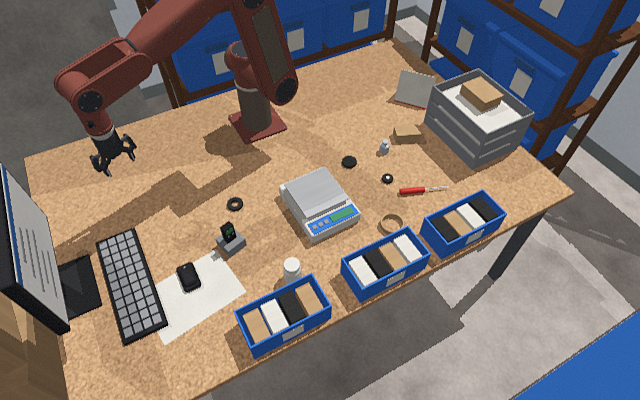

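The top view shows the wide disc at (255,258), the narrow disc with its white dot at (229,211), the pan around (324,222) with the display on the far (+x) side, the gasket at (409,266) and the stand with tester at (437,215). The scene view agrees, with the tester's screen at (228,232).

```bash
cat > h.py <<'E'
from plant import *
import cv2,numpy as np
from scipy.spatial.transform import Rotation as Ro
np.set_printoptions(precision=4,suppress=True)
def pose(s=None):
    s=s or get_state(); q=s["orientation"]
    T=np.eye(4);T[:3,:3]=Ro.from_quat([q[1],q[2],q[3],q[0]]).as_matrix();T[:3,3]=s["eef_pos"];return T
def cam(n,T=None):
    c=calibration(n)
    if n=="wrist":
        W=(pose() if T is None else T)@c["T_tool_cam"]; return c["K"],W[:3,:3],W[:3,3]
    return c["K"],c["R"].T,-c["R"].T@c["t"]
def cast(C,uv,z):
    K,R,o=C; uv=np.atleast_2d(np.float64(uv))
    d=np.c_[uv,np.ones(len(uv))]@np.linalg.inv(K).T@R.T
    return o+d*((z-o[2])/d[:,2])[:,None]
def proj(C,X):
    K,R,o=C; p=(np.atleast_2d(X)-o)@R@K.T; return p[:,:2]/p[:,2:]
def blobs(mask,amin=20):
    cs,_=cv2.findContours(mask.astype(np.uint8)*255,cv2.RETR_EXTERNAL,cv2.CHAIN_APPROX_NONE)
    return [c for c in cs if cv2.contourArea(c)>amin]
def totool(dw,T=None):
    T=pose() if T is None else T; return T[:3,:3].T@dw*1000
E
python3 - <<'E'
from h import *
im=cv2.imread("pics/top0.png");C=cam("top")
dark=im.max(2)<60
for c in blobs(dark):
    (u,v)=cv2.minAreaRect(c)[0]
    if 180<u<470 and 140<v<290: print("dark",(u,v),cv2.boundingRect(c),cv2.contourArea(c),cast(C,[u,v],.010)[0])
b,g,r=[im[...,i].astype(int) for i in range(3)]
blue=(b>120)&(b-r>70)
for c in blobs(blue,60):
    rc=cv2.minAreaRect(c)
    if 180<rc[0][1] <0 or 165<rc[0][1]<200: 
        p=cast(C,cv2.boxPoints(rc),.062);print("disp",rc,p,p.mean(0))
hsv=cv2.cvtColor(im,cv2.COLOR_BGR2HSV)
for c in blobs((hsv[...,1]<45)&(hsv[...,2]>90)&(np.indices(im.shape[:2])[0]>170),300):
    rc=cv2.minAreaRect(c);print("grey",rc);
    if abs(rc[0][0]-324)<20: p=cast(C,cv2.boxPoints(rc),.085);print(p,p.mean(0))
x=[cast(C,[437,215],.045)]
print("stand",x)
cv2.imwrite("pics/zoom.png",np.hstack([cv2.resize(im[185:245,410:470],(400,400),interpolation=2),cv2.resize(cv2.imread("pics/scene0.png")[205:265,200:260],(400,400),interpolation=2)]))
E
```

```text
dark (409.0, 266.5) (400, 258, 19, 18) 239.5 [ 0.3825 -0.2664  0.01  ]
dark (254.0, 257.5) (245, 249, 19, 18) 240.0 [0.4068 0.2345 0.01  ]
dark (439.1226501464844, 214.6792449951172) (430, 209, 20, 12) 123.0 [ 0.5503 -0.3656  0.01  ]
dark (228.5, 211.0) (222, 205, 14, 13) 124.5 [0.5572 0.3214 0.01  ]
disp ((322.5, 179.5), (15.0, 59.0), 90.0) [[ 0.6795  0.1076  0.062 ]
 [ 0.6806 -0.0792  0.062 ]
 [ 0.6329 -0.0793  0.062 ]
 [ 0.6316  0.107   0.062 ]] [0.6561 0.014  0.062 ]
grey ((630.5, 249.0), (154.0, 17.0), 90.0)
grey ((481.0, 194.5), (47.0, 78.0), 90.0)
grey ((322.96380615234375, 213.4300994873047), (84.00575256347656, 65.23296356201172), 89.19306945800781)
[[ 0.6762  0.1159  0.085 ]
 [ 0.6804 -0.087   0.085 ]
 [ 0.4212 -0.091   0.085 ]
 [ 0.4166  0.1086  0.085 ]] [0.5486 0.0116 0.085 ]
grey ((47.456398010253906, 224.401123046875), (88.29991912841797, 111.17638397216797), 2.7702157497406006)
stand [array([[ 0.5474, -0.3495,  0.045 ]])]
```

View pics/zoom.png

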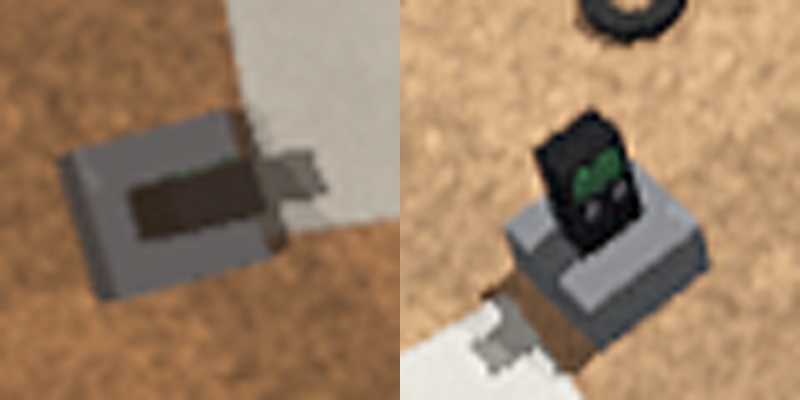

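The zoom shows the tester's green screen facing away from the robot (world +x), with the stand yawed about 14° towards +y. The pan lies near (0.53, 0.013). First I'll square the tool to the world axes and go over the pan.

Call:
send_rows --steps '[{"az": 0.13},{"az": 0.13},{"az": 0.129},{"dx": 30,"dy": -50},{"dx": 40,"dy": -62}]'

```text
$.steps[0]: bad value
```

Call:
send_rows --steps '[{"dx": 40,"dy": -62},{"dx": 40,"dy": -62},{"dx": 40,"dy": -62},{"dx": 40,"dy": -62},{"dx": 30,"dy": -62}]'

```text
$.steps[0]: bad value
```

Call:
send_rows --steps '[{"dx": 0,"dy": -62},{"dy": -62},{"dy": -62},{"dy": -40},{}]'

```text
$.steps[0]: bad value
```

All seven fields seem to be needed in each row.

Call:
send_rows --steps '[{"ax": 0,"ay": 0,"az": 0.13,"dx": 0,"dy": 0,"dz": 0,"claw": 1},{"ax": 0,"ay": 0,"az": 0.13,"dx": 0,"dy": 0,"dz": 0,"claw": 1},{"ax": 0,"ay": 0,"az": 0.129,"dx": 0,"dy": 0,"dz": 0,"claw": 1},{"ax": 0,"ay": 0,"az": 0,"dx": 30,"dy": -50,"dz": 0,"claw": 1},{"ax": 0,"ay": 0,"az": 0,"dx": 40,"dy": -62,"dz": 0,"claw": 1}]'

```text
time: 0.72
eef_pos: [0.3012, -0.4745, 0.2304]
orientation: [-0.001, 1.0, -0.001, -0.0]
ft_force: [1.6, -0.6, 0.1]
grip_width: 0.999
finger_force: 0.0
```

Call:
send_rows --steps '[{"ax": 0,"ay": 0,"az": 0,"dx": 24,"dy": -57,"dz": 0,"claw": 1},{"ax": 0,"ay": 0,"az": 0,"dx": 24,"dy": -57,"dz": 0,"claw": 1},{"ax": 0,"ay": 0,"az": 0,"dx": 24,"dy": -57,"dz": 0,"claw": 1},{"ax": 0,"ay": 0,"az": 0,"dx": 24,"dy": -57,"dz": 0,"claw": 1},{"ax": 0,"ay": 0,"az": 0,"dx": 24,"dy": -57,"dz": 0,"claw": 1}]'

```text
time: 1.35
eef_pos: [0.4213, -0.1885, 0.2311]
orientation: [-0.0, 1.0, 0.0, 0.0]
ft_force: [0.1, -0.3, 0.1]
grip_width: 1.0
finger_force: 0.0
```

Call:
send_rows --steps '[{"ax": 0,"ay": 0,"az": 0,"dx": 24,"dy": -57,"dz": 0,"claw": 1},{"ax": 0,"ay": 0,"az": 0,"dx": 24,"dy": -57,"dz": 0,"claw": 1},{"ax": 0,"ay": 0,"az": 0,"dx": 24,"dy": -57,"dz": 0,"claw": 1},{"ax": 0,"ay": 0,"az": 0,"dx": 10,"dy": -25,"dz": 0,"claw": 1},{"ax": 0,"ay": 0,"az": 0,"dx": 0,"dy": 0,"dz": 0,"claw": 1}]'

```text
time: 1.98
eef_pos: [0.5029, 0.0075, 0.2308]
orientation: [-0.0, 1.0, 0.002, -0.0]
ft_force: [0.5, -0.6, -0.1]
grip_width: 0.999
finger_force: 0.0
```

```bash
python3 - <<'E'
from h import *
T=pose();print(T[:3,3],get_state()["qpos"]);im=read_camera("wrist");cv2.imwrite("pics/w1.png",im);np.save("T1.npy",T)
print(proj(cam("wrist",T),[[.53,.013,.085],[.44,.103,.085],[.62,-.08,.085]]))
E
```

```text
[0.5029 0.0075 0.2308] [-0.1422 -0.0736  1.8382  0.0002  1.378   1.4241]
[[309.0701 154.    ]
 [222.1079 240.1594]
 [417.8689  49.7005]]
```

View pics/w1.png

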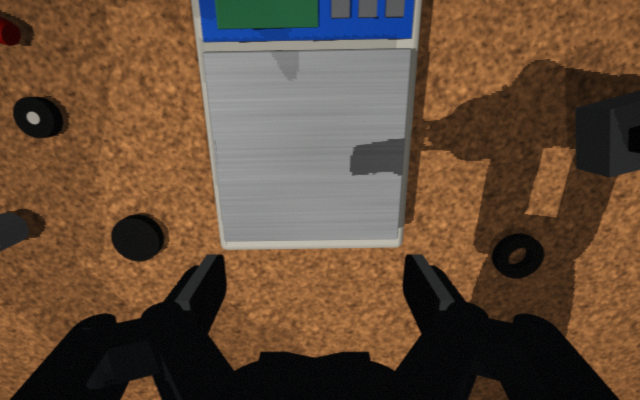

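The wrist view shows the pan with corners about (204,52), (413,50), (399,241), (222,241), the wide disc at (138,238) and the white dot at (33,118); the gasket with its hole is at (518,255).

```bash
python3 - <<'E'
from h import *
T=np.load("T1.npy");C=cam("wrist",T);im=cv2.imread("pics/w1.png")
P=cast(C,[[204,52],[413,50],[399,241],[222,241]],.085);print(P,P.mean(0))
print([np.linalg.norm(P[i]-P[i-1]) for i in range(4)])
hsv=cv2.cvtColor(im,cv2.COLOR_BGR2HSV);b,g,r=[im[...,i].astype(int) for i in range(3)]
c=max(blobs((b>110)&(b-r>70),300),key=cv2.contourArea);print("blue bottom edge",cv2.boundingRect(c))
for c in blobs(im.max(2)<50,300):
    rc=cv2.boundingRect(c)
    if rc[1]+rc[3]<270: 
        e=cv2.fitEllipse(c);print("dark",e[0],rc);
        p=cast(C,c[:,0],.014);print("  top plane extents",p.min(0),p.max(0),"mid",cast(C,e[0],.007))
d=blobs((hsv[...,1]<60)&(hsv[...,2]>130)&(np.indices(im.shape[:2])[1]<60),20)
for c in d: print("dot",cv2.minAreaRect(c),cast(C,cv2.minAreaRect(c)[0],.014))
E
```

```text
[[ 0.6174  0.1029  0.085 ]
 [ 0.6197 -0.0759  0.085 ]
 [ 0.4399 -0.0801  0.085 ]
 [ 0.439   0.1032  0.085 ]] [0.529  0.0125 0.085 ]
[np.float64(0.1783315819403789), np.float64(0.17877507961896472), np.float64(0.1799359836191001), np.float64(0.1832630843412163)]
blue bottom edge (199, 0, 215, 42)
dark (137.72512817382812, 237.07423400878906) (112, 214, 53, 47)
  top plane extents [0.3761 0.2003 0.014 ] [0.4411 0.2684 0.014 ] mid [[0.4059 0.2386 0.007 ]]
dark (17.390140533447266, 227.22998046875) (0, 209, 45, 42)
  top plane extents [0.39  0.349 0.014] [0.447  0.4168 0.014 ] mid [[0.4193 0.392  0.007 ]]
dark (39.24494934082031, 116.52320098876953) (14, 97, 53, 41)
  top plane extents [0.5359 0.2887 0.014 ] [0.58  0.349 0.014] mid [[0.5584 0.326  0.007 ]]
dark (604.5667724609375, 121.51181030273438) (565, 68, 75, 109)
  top plane extents [ 0.4925 -0.3797  0.014 ] [ 0.6124 -0.2644  0.014 ] mid [[ 0.5558 -0.329   0.007 ]]
dark (14.503521919250488, 29.46828269958496) (0, 11, 33, 34)
  top plane extents [0.6332 0.3037 0.014 ] [0.6639 0.3365 0.014 ] mid [[0.6482 0.3279 0.007 ]]
dot ((32.750003814697266, 117.25001525878906), (12.727922439575195, 9.192387580871582), 45.0) [[0.558  0.3275 0.014 ]]
```

Call:
send_rows --steps '[{"ax": 0,"ay": 0,"az": 0,"dx": -24,"dy": -57,"dz": 0,"claw": 1},{"ax": 0,"ay": 0,"az": 0,"dx": -24,"dy": -57,"dz": 0,"claw": 1},{"ax": 0,"ay": 0,"az": 0,"dx": -24,"dy": -57,"dz": 10,"claw": 1},{"ax": 0,"ay": 0,"az": 0,"dx": -24,"dy": -57,"dz": 10,"claw": 1},{"ax": 0,"ay": 0,"az": 0,"dx": 0,"dy": 0,"dz": 60,"claw": 1}]'

```text
time: 2.65
eef_pos: [0.4087, 0.2368, 0.1547]
orientation: [-0.002, 1.0, 0.003, 0.005]
ft_force: [0.9, -0.4, -0.7]
grip_width: 1.002
finger_force: 0.0
```

Call:
send_rows --steps '[{"ax": 0,"ay": 0,"az": 0,"dx": 0,"dy": 0,"dz": 0,"claw": 1},{"ax": 0,"ay": 0,"az": 0,"dx": 0,"dy": 0,"dz": 0,"claw": 1}]'

```text
time: 2.9
eef_pos: [0.4079, 0.2323, 0.1527]
orientation: [-0.0, 1.0, -0.001, 0.0]
ft_force: [-0.6, 0.9, 0.1]
grip_width: 0.999
finger_force: 0.0
```

```bash
cat > disc.py <<'E'
from h import *
import sys
T=pose();C=cam("wrist",T);im=read_camera("wrist");cv2.imwrite("pics/"+sys.argv[1],im)
z=float(sys.argv[2]);R=float(sys.argv[3])
print("tcp",T[:3,3])
for c in blobs(im.max(2)<50,400):
    p=cast(C,c[:,0],z)[:,:2]
    if np.ptp(p[:,0])>.1 or np.ptp(p[:,1])>.1: continue
    (x,y),r=cv2.minEnclosingCircle(p.astype(np.float32)*1000)
    e=cv2.fitEllipse(c)
    print("dark px",np.int32(e[0]),"circ",x,y,"r",r,"centre@mid",cast(C,e[0],z-.007)[0]*1000, "y ext",p[:,1].min()*1000,p[:,1].max()*1000)
hsv=cv2.cvtColor(im,cv2.COLOR_BGR2HSV)
for c in blobs((hsv[...,1]<60)&(hsv[...,2]>130),60):
    rc=cv2.minAreaRect(c); 
    if max(rc[1])<60: print("white px",rc,cast(C,rc[0],z)[0]*1000)
E
python3 disc.py w2.png .014 31
```

```text
tcp [0.4079 0.2323 0.1527]
dark px [308 183] circ 408.2119445800781 238.65867614746094 r 32.391788482666016 centre@mid [406.1808 238.8279   7.    ] y ext 209.17026931830358 269.23953474159833
dark px [139 168] circ 422.10009765625 393.9305725097656 r 26.9370059967041 centre@mid [422.0142 399.8595   7.    ] y ext 377.18403950135576 417.8205740185476
dark px [200  15] circ 555.0540771484375 325.7020263671875 r 24.204345703125 centre@mid [550.7071 326.9236   7.    ] y ext 301.67991918807854 349.6706967779175
white px ((97.5, 187.0), (28.0, 29.0), 90.0) [405.1815 439.3285  14.    ]
white px ((195.0, 6.0), (12.0, 16.0), 90.0) [555.9433 328.3279  14.    ]
```

Disc at (0.407, 0.238) with radius 31–32 mm, as it should be. Descend around it.

Call:
send_rows --steps '[{"ax": 0,"ay": 0,"az": 0,"dx": -1,"dy": -6,"dz": 50,"claw": 1},{"ax": 0,"ay": 0,"az": 0,"dx": 0,"dy": 0,"dz": 50,"claw": 1},{"ax": 0,"ay": 0,"az": 0,"dx": 0,"dy": 0,"dz": 30,"claw": 1},{"ax": 0,"ay": 0,"az": 0,"dx": 0,"dy": 0,"dz": 22,"claw": 1},{"ax": 0,"ay": 0,"az": 0,"dx": 0,"dy": 0,"dz": 0,"claw": 1}]'

```text
time: 3.58
eef_pos: [0.4067, 0.2385, -0.0003]
orientation: [0.0, 1.0, -0.001, -0.0]
ft_force: [-1.2, -0.8, -0.0]
grip_width: 1.0
finger_force: 0.0
```

Call:
send_rows --steps '[{"ax": 0,"ay": 0,"az": 0,"dx": 0,"dy": 0,"dz": 0,"claw": -1},{"ax": 0,"ay": 0,"az": 0,"dx": 0,"dy": 0,"dz": 0,"claw": -1},{"ax": 0,"ay": 0,"az": 0,"dx": 0,"dy": 0,"dz": 0,"claw": -1},{"ax": 0,"ay": 0,"az": 0,"dx": 0,"dy": 0,"dz": 0,"claw": -1},{"ax": 0,"ay": 0,"az": 0,"dx": 0,"dy": 0,"dz": 0,"claw": -1}]'

```text
time: 4.2
eef_pos: [0.4081, 0.2397, 0.0022]
orientation: [-0.001, 1.0, 0.0, 0.002]
ft_force: [-1.6, -3.0, 10.0]
grip_width: 0.694
finger_force: 62.1
```

Gripped at 59 mm, with 62 N at the pads. Lift and carry to the pan.

Call:
send_rows --steps '[{"ax": 0,"ay": 0,"az": 0,"dx": 0,"dy": 0,"dz": -30,"claw": -1},{"ax": 0,"ay": 0,"az": 0,"dx": 0,"dy": 0,"dz": -60,"claw": -1},{"ax": 0,"ay": 0,"az": 0,"dx": 0,"dy": 0,"dz": -60,"claw": -1},{"ax": 0,"ay": 0,"az": 0,"dx": 20,"dy": 36,"dz": 0,"claw": -1},{"ax": 0,"ay": 0,"az": 0,"dx": 27,"dy": 50,"dz": 0,"claw": -1}]'

```text
time: 4.82
eef_pos: [0.4546, 0.1535, 0.1526]
orientation: [-0.001, 1.0, 0.002, 0.003]
ft_force: [1.5, -0.5, -0.2]
grip_width: 0.69
finger_force: 64.8
```

Call:
send_rows --steps '[{"ax": 0,"ay": 0,"az": 0,"dx": 27,"dy": 50,"dz": 0,"claw": -1},{"ax": 0,"ay": 0,"az": 0,"dx": 27,"dy": 50,"dz": 0,"claw": -1},{"ax": 0,"ay": 0,"az": 0,"dx": 21,"dy": 40,"dz": 0,"claw": -1},{"ax": 0,"ay": 0,"az": 0,"dx": 0,"dy": 0,"dz": 0,"claw": -1},{"ax": 0,"ay": 0,"az": 0,"dx": 0,"dy": 0,"dz": 0,"claw": -1}]'

```text
time: 5.45
eef_pos: [0.528, 0.0136, 0.1501]
orientation: [-0.0, 1.0, 0.0, 0.0]
ft_force: [-0.4, -0.0, -0.7]
grip_width: 0.693
finger_force: 64.9
```

```bash
python3 - <<'E'
from h import *
im=read_camera("wrist");s=cv2.resize(read_camera("scene")[150:250,260:380],(480,400),interpolation=2);cv2.imwrite("pics/w3.png",np.hstack([im[:,160:480],s]))
print(pose()[:3,3])
E
```

```text
[0.5276 0.0144 0.1497]
```

View pics/w3.png

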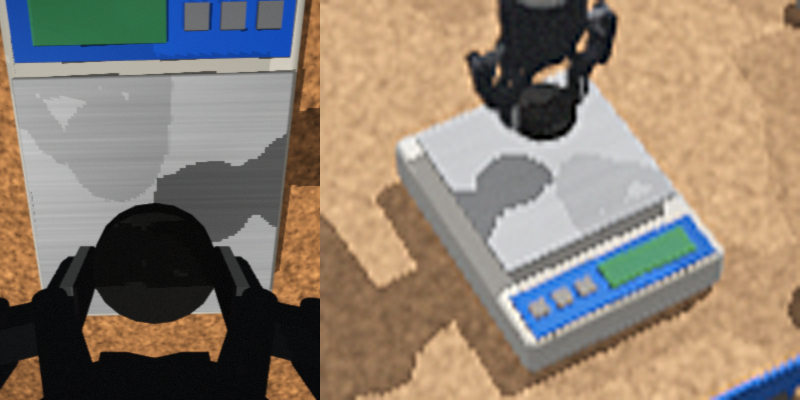

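The disc is held level over the pan (centre near (315,263) in the wrist view). Lower it 62 mm.

Call:
send_rows --steps '[{"ax": 0,"ay": 0,"az": 0,"dx": 1,"dy": 1,"dz": 35,"claw": -1},{"ax": 0,"ay": 0,"az": 0,"dx": 0,"dy": 0,"dz": 15,"claw": -1},{"ax": 0,"ay": 0,"az": 0,"dx": 0,"dy": 0,"dz": 10,"claw": -1},{"ax": 0,"ay": 0,"az": 0,"dx": 0,"dy": 0,"dz": 2,"claw": -1},{"ax": 0,"ay": 0,"az": 0,"dx": 0,"dy": 0,"dz": 0,"claw": -1}]'

```text
time: 6.18
eef_pos: [0.5296, 0.0124, 0.088]
orientation: [0.0, 1.0, 0.001, 0.001]
ft_force: [0.6, -0.9, 0.1]
grip_width: 0.69
finger_force: 64.9
```

Not touching yet; nudge down until there is contact.

Call:
send_rows --steps '[{"ax": 0,"ay": 0,"az": 0,"dx": 0,"dy": 0,"dz": 1.5,"claw": -1},{"ax": 0,"ay": 0,"az": 0,"dx": 0,"dy": 0,"dz": 0,"claw": -1}]'

```text
time: 6.42
eef_pos: [0.5298, 0.0123, 0.0873]
orientation: [0.0, 1.0, 0.0, 0.001]
ft_force: [-1.5, -0.4, 5.0]
grip_width: 0.689
finger_force: 65.5
```

Call:
send_rows --steps '[{"ax": 0,"ay": 0,"az": 0,"dx": 0,"dy": 0,"dz": 0,"claw": 1},{"ax": 0,"ay": 0,"az": 0,"dx": 0,"dy": 0,"dz": 0,"claw": 1},{"ax": 0,"ay": 0,"az": 0,"dx": 0,"dy": 0,"dz": 0,"claw": 1},{"ax": 0,"ay": 0,"az": 0,"dx": 0,"dy": 0,"dz": -30,"claw": 1},{"ax": 0,"ay": 0,"az": 0,"dx": 0,"dy": 0,"dz": -50,"claw": 1}]'

```text
time: 7.05
eef_pos: [0.5272, 0.0125, 0.1645]
orientation: [-0.0, 1.0, 0.0, -0.003]
ft_force: [-0.3, -0.4, 0.5]
grip_width: 0.997
finger_force: 0.0
```

Call:
send_rows --steps '[{"ax": 0,"ay": 0,"az": 0,"dx": 0,"dy": 0,"dz": -60,"claw": 1},{"ax": 0,"ay": 0,"az": 0,"dx": 0,"dy": 0,"dz": 0,"claw": 1},{"ax": 0,"ay": 0,"az": 0,"dx": 0,"dy": 0,"dz": 0,"claw": 1}]'

```text
time: 7.42
eef_pos: [0.5288, 0.0124, 0.2255]
orientation: [-0.0, 1.0, 0.0, -0.0]
ft_force: [-0.1, -0.4, -0.3]
grip_width: 0.996
finger_force: 0.0
```

```bash
python3 disc.py w4.png .099 31
```

```text
tcp [0.5288 0.0124 0.2255]
dark px [519 272] circ 440.5529479980469 -191.9988555908203 r 30.458850860595703 centre@mid [ 435.5069 -197.7651   92.    ] y ext -219.77967834548178 -165.45178260776618
dark px [ 20 249] circ 458.9466247558594 298.0578918457031 r 32.498069763183594 centre@mid [462.1246 306.7724  92.    ] y ext 268.5785828416357 326.2864813252787
dark px [314 186] circ 529.6004028320312 12.221478462219238 r 32.47447204589844 centre@mid [527.7673  12.3959  92.    ] y ext -18.047687000667185 43.20755064227441
dark px [ 45 141] circ 570.126708984375 245.59938049316406 r 23.07340431213379 centre@mid [569.4388 252.8218  92.    ] y ext 222.9804145433659 268.55963690474505
dark px [18 55] circ 639.134765625 250.04940795898438 r 16.217924118041992 centre@mid [639.2822 255.9727  92.    ] y ext 234.30394667069834 262.2332917016055
white px ((39.25, 142.75), (12.727920532226562, 9.192387580871582), 45.0) [569.0761 252.4935  99.    ]
```

The wide disc lies at (0.529, 0.012), on the pan's centre. Next the narrow disc.

Call:
send_rows --steps '[{"ax": 0,"ay": 0,"az": 0,"dx": 5,"dy": -55,"dz": 0,"claw": 1},{"ax": 0,"ay": 0,"az": 0,"dx": 5,"dy": -60,"dz": 0,"claw": 1},{"ax": 0,"ay": 0,"az": 0,"dx": 5,"dy": -60,"dz": 0,"claw": 1},{"ax": 0,"ay": 0,"az": 0,"dx": 5,"dy": -60,"dz": 10,"claw": 1},{"ax": 0,"ay": 0,"az": 0,"dx": 5,"dy": -55,"dz": 25,"claw": 1}]'

```text
time: 8.1
eef_pos: [0.5535, 0.3045, 0.1895]
orientation: [0.0, 1.0, 0.001, -0.0]
ft_force: [0.0, -0.7, 0.4]
grip_width: 0.998
finger_force: 0.0
```

Call:
send_rows --steps '[{"ax": 0,"ay": 0,"az": 0,"dx": 2,"dy": -25,"dz": 40,"claw": 1},{"ax": 0,"ay": 0,"az": 0,"dx": 0,"dy": 0,"dz": 0,"claw": 1},{"ax": 0,"ay": 0,"az": 0,"dx": 0,"dy": 0,"dz": 0,"claw": 1}]'

```text
time: 8.48
eef_pos: [0.5553, 0.3266, 0.15]
orientation: [0.001, 1.0, 0.0, -0.001]
ft_force: [0.0, -0.5, 0.7]
grip_width: 1.004
finger_force: 0.0
```

```bash
python3 disc.py w5.png .014 23
```

```text
tcp [0.5553 0.3266 0.15  ]
dark px [246 299] circ 425.5341796875 398.5887145996094 r 20.543956756591797 centre@mid [422.0952 401.266    7.    ] y ext 384.6182324607369 418.52024611684055
dark px [313 179] circ 559.6892700195312 327.7303161621094 r 23.57417106628418 centre@mid [558.1541 327.44     7.    ] y ext 305.4761783797737 349.62585187584625
white px ((230.1000518798828, 339.800048828125), (25.93838882446289, 19.230182647705078), 26.56505012512207) [374.1534 421.2266  14.    ]
white px ((227.2420196533203, 315.79400634765625), (12.838845252990723, 31.87575340270996), 55.304847717285156) [406.583  421.6231  14.    ]
white px ((313.5, 181.5), (13.0, 13.0), 90.0) [558.0913 327.5888  14.    ]
```

Call:
send_rows --steps '[{"ax": 0,"ay": 0,"az": 0,"dx": 3,"dy": -1,"dz": 50,"claw": 1},{"ax": 0,"ay": 0,"az": 0,"dx": 0,"dy": 0,"dz": 50,"claw": 1},{"ax": 0,"ay": 0,"az": 0,"dx": 0,"dy": 0,"dz": 30,"claw": 1},{"ax": 0,"ay": 0,"az": 0,"dx": 0,"dy": 0,"dz": 11,"claw": 1},{"ax": 0,"ay": 0,"az": 0,"dx": 0,"dy": 0,"dz": 0,"claw": 1}]'

```text
time: 9.15
eef_pos: [0.5597, 0.3279, 0.0109]
orientation: [-0.0, 1.0, -0.0, 0.001]
ft_force: [0.1, 0.0, 0.7]
grip_width: 1.0
finger_force: 0.0
```

Call:
send_rows --steps '[{"ax": 0,"ay": 0,"az": 0,"dx": 0,"dy": 0,"dz": 0,"claw": -1},{"ax": 0,"ay": 0,"az": 0,"dx": 0,"dy": 0,"dz": 0,"claw": -1},{"ax": 0,"ay": 0,"az": 0,"dx": 0,"dy": 0,"dz": 0,"claw": -1},{"ax": 0,"ay": 0,"az": 0,"dx": 0,"dy": 0,"dz": 0,"claw": -1},{"ax": 0,"ay": 0,"az": 0,"dx": 0,"dy": 0,"dz": 0,"claw": -1}]'

```text
time: 9.78
eef_pos: [0.5621, 0.3294, 0.0141]
orientation: [-0.001, 1.0, 0.0, 0.003]
ft_force: [-0.3, -1.7, 11.9]
grip_width: 0.002
finger_force: 6.1
```

The fingers shut on top of the disc, because the tips sat too high. Lift, open, look, and grip lower.

Call:
send_rows --steps '[{"ax": 0,"ay": 0,"az": 0,"dx": 0,"dy": 0,"dz": -40,"claw": -1},{"ax": 0,"ay": 0,"az": 0,"dx": 0,"dy": 0,"dz": -50,"claw": 1},{"ax": 0,"ay": 0,"az": 0,"dx": 0,"dy": 0,"dz": -50,"claw": 1},{"ax": 0,"ay": 0,"az": 0,"dx": 0,"dy": 0,"dz": 0,"claw": 1},{"ax": 0,"ay": 0,"az": 0,"dx": 0,"dy": 0,"dz": 0,"claw": 1}]'

```text
time: 10.4
eef_pos: [0.5586, 0.3284, 0.15]
orientation: [-0.0, 1.0, 0.0, 0.0]
ft_force: [-1.1, 0.7, -0.8]
grip_width: 0.851
finger_force: 0.0
```

```bash
python3 disc.py w6.png .014 23
```

```text
tcp [0.5586 0.3284 0.15  ]
dark px [315 183] circ 559.3414916992188 328.0924987792969 r 23.599058151245117 centre@mid [557.7034 327.8946   7.    ] y ext 305.6225258946856 349.88982037958436
white px ((239.12069702148438, 340.0517578125), (20.98357391357422, 10.21324348449707), 68.19859313964844) [377.6067 413.0625  14.    ]
white px ((237.15919494628906, 316.0484924316406), (8.235294342041016, 18.352941513061523), 61.927513122558594) [409.9664 412.8042  14.    ]
white px ((315.0, 185.5), (13.0, 14.0), 90.0) [557.7744 328.2267  14.    ]
white px ((616.5000610351562, 57.500003814697266), (21.10059928894043, 56.51080322265625), 14.03624439239502) [668.5517  77.6108  14.    ]
```

The disc is where it was, at (0.558, 0.328). This time I'll descend to z ≈ 1 mm.

Call:
send_rows --steps '[{"ax": 0,"ay": 0,"az": 0,"dx": 0,"dy": 0,"dz": 50,"claw": 0.4},{"ax": 0,"ay": 0,"az": 0,"dx": 0,"dy": 0,"dz": 50,"claw": 0.4},{"ax": 0,"ay": 0,"az": 0,"dx": 0,"dy": 0,"dz": 30,"claw": 0.4},{"ax": 0,"ay": 0,"az": 0,"dx": 0,"dy": 0,"dz": 19,"claw": 0.4},{"ax": 0,"ay": 0,"az": 0,"dx": 0,"dy": 0,"dz": 0,"claw": 0.4}]'

```text
time: 11.08
eef_pos: [0.5575, 0.3278, -0.0012]
orientation: [0.001, 1.0, 0.0, -0.002]
ft_force: [-0.2, -0.6, 0.5]
grip_width: 0.697
finger_force: 0.0
```

Call:
send_rows --steps '[{"ax": 0,"ay": 0,"az": 0,"dx": 0,"dy": 0,"dz": 0,"claw": -1},{"ax": 0,"ay": 0,"az": 0,"dx": 0,"dy": 0,"dz": 0,"claw": -1},{"ax": 0,"ay": 0,"az": 0,"dx": 0,"dy": 0,"dz": 0,"claw": -1},{"ax": 0,"ay": 0,"az": 0,"dx": 0,"dy": 0,"dz": 0,"claw": -1},{"ax": 0,"ay": 0,"az": 0,"dx": 0,"dy": 0,"dz": 0,"claw": -1}]'

```text
time: 11.7
eef_pos: [0.5596, 0.3288, 0.0022]
orientation: [-0.0, 1.0, 0.0, 0.001]
ft_force: [-0.9, -0.9, 5.4]
grip_width: 0.51
finger_force: 61.5
```

Call:
send_rows --steps '[{"ax": 0,"ay": 0,"az": 0,"dx": 0,"dy": 0,"dz": -40,"claw": -1},{"ax": 0,"ay": 0,"az": 0,"dx": 0,"dy": 0,"dz": -60,"claw": -1},{"ax": 0,"ay": 0,"az": 0,"dx": 0,"dy": 0,"dz": -60,"claw": -1},{"ax": 0,"ay": 0,"az": 0,"dx": -4,"dy": 36,"dz": 0,"claw": -1},{"ax": 0,"ay": 0,"az": 0,"dx": -5,"dy": 55,"dz": 0,"claw": -1}]'

```text
time: 12.32
eef_pos: [0.5501, 0.2376, 0.1622]
orientation: [-0.0, 1.0, 0.002, 0.001]
ft_force: [0.3, -0.8, -0.8]
grip_width: 0.507
finger_force: 61.1
```

Call:
send_rows --steps '[{"ax": 0,"ay": 0,"az": 0,"dx": -5,"dy": 55,"dz": 0,"claw": -1},{"ax": 0,"ay": 0,"az": 0,"dx": -5,"dy": 55,"dz": 0,"claw": -1},{"ax": 0,"ay": 0,"az": 0,"dx": -5,"dy": 55,"dz": 0,"claw": -1},{"ax": 0,"ay": 0,"az": 0,"dx": -3,"dy": 40,"dz": 0,"claw": -1},{"ax": 0,"ay": 0,"az": 0,"dx": -2,"dy": 20,"dz": 0,"claw": -1}]'

```text
time: 12.95
eef_pos: [0.5295, 0.0102, 0.1607]
orientation: [0.0, 1.0, -0.001, -0.0]
ft_force: [0.6, 0.6, -0.1]
grip_width: 0.502
finger_force: 61.1
```

Call:
send_rows --steps '[{"ax": 0,"ay": 0,"az": 0,"dx": 0,"dy": 0,"dz": 0,"claw": -1},{"ax": 0,"ay": 0,"az": 0,"dx": 0,"dy": 0,"dz": 0,"claw": -1}]'

```text
time: 13.2
eef_pos: [0.5299, 0.0129, 0.1607]
orientation: [-0.0, 1.0, 0.0, -0.0]
ft_force: [0.2, -0.4, -0.5]
grip_width: 0.507
finger_force: 61.1
```

```bash
python3 disc.py w7.png .174 23 ; cp pics/w7.png pics/w7v.png
```

```text
tcp [0.5299 0.0129 0.1607]
dark px [556 305] circ 508.5407409667969 -107.88307189941406 r 16.79088592529297 centre@mid [ 503.4627 -114.2264  167.    ] y ext -123.53816333735007 -91.88619448315296
dark px [633 169] circ 576.585205078125 -124.53176879882812 r 18.633695602416992 centre@mid [ 576.549  -131.3944  167.    ] y ext -132.52802933035017 -116.53552582120145
white px ((344.0, 296.5), (36.0, 21.0), -0.0) [513.9801  -1.2674 174.    ]
white px ((281.470947265625, 305.4954833984375), (38.013153076171875, 20.834888458251953), 35.362464904785156) [508.6653  29.8843 174.    ]
```

View pics/w7v.png

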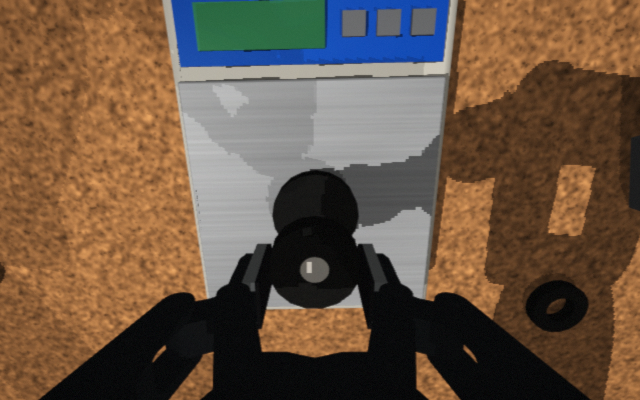

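The narrow disc hangs level with its dot at (315,269), i.e. (0.530, 0.014), above the wide disc. Lower it.

Call:
send_rows --steps '[{"ax": 0,"ay": 0,"az": 0,"dx": 0,"dy": 1,"dz": 30,"claw": -1},{"ax": 0,"ay": 0,"az": 0,"dx": 0,"dy": 0,"dz": 18,"claw": -1},{"ax": 0,"ay": 0,"az": 0,"dx": 0,"dy": 0,"dz": 8,"claw": -1},{"ax": 0,"ay": 0,"az": 0,"dx": 0,"dy": 0,"dz": 3,"claw": -1},{"ax": 0,"ay": 0,"az": 0,"dx": 0,"dy": 0,"dz": 0,"claw": -1}]'

```text
time: 13.88
eef_pos: [0.5304, 0.0114, 0.1023]
orientation: [0.0, 1.0, 0.0, 0.0]
ft_force: [-0.3, 0.1, -0.3]
grip_width: 0.509
finger_force: 61.1
```

Call:
send_rows --steps '[{"ax": 0,"ay": 0,"az": 0,"dx": 0,"dy": 0,"dz": 1.5,"claw": -1},{"ax": 0,"ay": 0,"az": 0,"dx": 0,"dy": 0,"dz": 0,"claw": -1}]'

```text
time: 14.12
eef_pos: [0.5308, 0.0113, 0.1012]
orientation: [0.0, 1.0, 0.0, 0.001]
ft_force: [0.5, 0.2, 1.8]
grip_width: 0.512
finger_force: 61.4
```

Call:
send_rows --steps '[{"ax": 0,"ay": 0,"az": 0,"dx": 0,"dy": 0,"dz": 0,"claw": 1},{"ax": 0,"ay": 0,"az": 0,"dx": 0,"dy": 0,"dz": 0,"claw": 1},{"ax": 0,"ay": 0,"az": 0,"dx": 0,"dy": 0,"dz": 0,"claw": 1},{"ax": 0,"ay": 0,"az": 0,"dx": 0,"dy": 0,"dz": -30,"claw": 1},{"ax": 0,"ay": 0,"az": 0,"dx": 0,"dy": 0,"dz": -50,"claw": 1}]'

```text
time: 14.75
eef_pos: [0.5282, 0.0116, 0.179]
orientation: [-0.0, 1.0, 0.0, -0.003]
ft_force: [1.1, -0.5, 0.2]
grip_width: 1.0
finger_force: 0.0
```

Call:
send_rows --steps '[{"ax": 0,"ay": 0,"az": 0,"dx": 0,"dy": 0,"dz": -50,"claw": 1},{"ax": 0,"ay": 0,"az": 0,"dx": 0,"dy": 0,"dz": 0,"claw": 1},{"ax": 0,"ay": 0,"az": 0,"dx": 0,"dy": 0,"dz": 0,"claw": 1}]'

```text
time: 15.12
eef_pos: [0.5297, 0.0114, 0.2299]
orientation: [-0.0, 1.0, 0.0, -0.0]
ft_force: [0.5, -0.5, -1.0]
grip_width: 0.999
finger_force: 0.0
```

```bash
python3 disc.py w8.png .113 23; python3 - <<'E'
import cv2,numpy as np
from h import *
im=read_camera("scene"); cv2.imwrite("pics/v8.png",np.hstack([cv2.imread("pics/w8.png")[100:300,210:420].repeat(2,0).repeat(2,1)[:400,:400],cv2.resize(im[160:250,270:360],(400,400),interpolation=2)]))
E
```

```text
tcp [0.5297 0.0114 0.2299]
dark px [516 271] circ 449.2651672363281 -182.84136962890625 r 29.20472526550293 centre@mid [ 443.7323 -188.1853  106.    ] y ext -208.98414500146146 -156.97819369395356
dark px [ 20 249] circ 465.61651611328125 285.4065246582031 r 32.110164642333984 centre@mid [468.0811 295.6457 106.    ] y ext 256.35168853317555 313.80111681287246
dark px [313 185] circ 533.6595458984375 12.030282020568848 r 30.857940673828125 centre@mid [531.7694  12.3286 106.    ] y ext -16.152401206400462 41.231215089893425
dark px [20 56] circ 638.087646484375 239.24203491210938 r 15.653313636779785 centre@mid [638.1797 245.0797 106.    ] y ext 223.66695593290552 252.32806644341028
white px ((314.2500305175781, 191.25001525878906), (14.849241256713867, 14.142135620117188), 45.0) [528.9043  11.9084 113.    ]
```

View pics/v8.png

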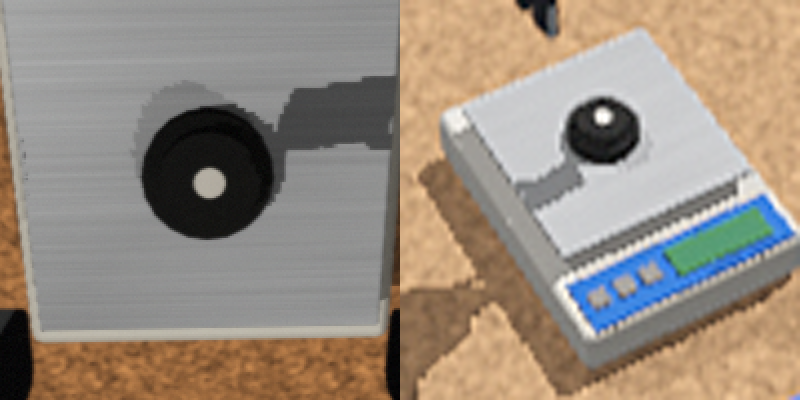

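The stack is seated, with the dot at (0.529, 0.012) in the middle of both discs. Now over to the tester.

Call:
send_rows --steps '[{"ax": 0,"ay": 0,"az": 0,"dx": 0,"dy": 50,"dz": -10,"claw": 1},{"ax": 0,"ay": 0,"az": 0,"dx": 0,"dy": 60,"dz": -10,"claw": 1},{"ax": 0,"ay": 0,"az": 0,"dx": 0,"dy": 60,"dz": 0,"claw": 1},{"ax": 0,"ay": 0,"az": 0,"dx": 0,"dy": 60,"dz": 0,"claw": 1},{"ax": 0,"ay": 0,"az": 0,"dx": 10,"dy": 60,"dz": 0,"claw": 1}]'

```text
time: 15.85
eef_pos: [0.5392, -0.2801, 0.2485]
orientation: [-0.001, 1.0, 0.0, -0.001]
ft_force: [1.5, 0.2, 0.1]
grip_width: 0.999
finger_force: 0.0
```

Call:
send_rows --steps '[{"ax": 0,"ay": 0,"az": 0,"dx": 0,"dy": 60,"dz": 0,"claw": 1},{"ax": 0,"ay": 0,"az": 0,"dx": 5,"dy": 11,"dz": 0,"claw": 1},{"ax": 0,"ay": 0,"az": -0.12,"dx": 0,"dy": 0,"dz": 0,"claw": 1},{"ax": 0,"ay": 0,"az": -0.12,"dx": 0,"dy": 0,"dz": 0,"claw": 1},{"ax": 0,"ay": 0,"az": 0,"dx": 0,"dy": 0,"dz": 0,"claw": 1}]'

```text
time: 16.48
eef_pos: [0.5451, -0.3484, 0.2488]
orientation: [-0.001, 0.993, 0.12, -0.001]
ft_force: [0.1, -0.9, -0.9]
grip_width: 0.997
finger_force: 0.0
```

```bash
python3 - <<'E'
from h import *
T=pose();np.save("T9.npy",T);print(T);im=read_camera("wrist");cv2.imwrite("pics/w9.png",im)
E
```

```text
[[ 0.9712  0.2381 -0.0019  0.5451]
 [ 0.2381 -0.9712  0.002  -0.3484]
 [-0.0014 -0.0024 -1.      0.2488]
 [ 0.      0.      0.      1.    ]]
```

View pics/w9.png

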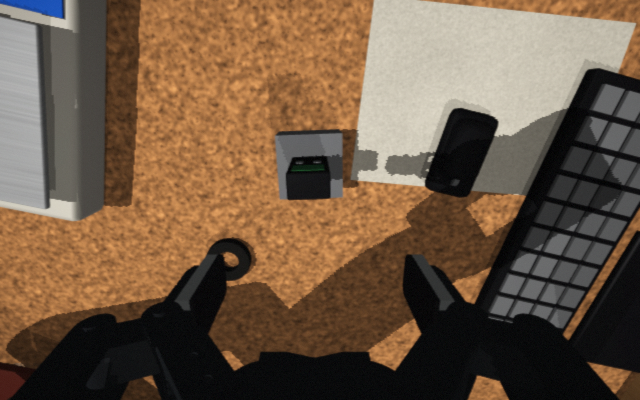

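The wrist view shows the stand's top with its left edge at (276,132)–(280,199) and far edge at (276,132)–(341,130), nearly square to the image. The case's top face runs from about (288,172) to (330,198), with the screen on the far side.

```bash
python3 - <<'E'
from h import *
im=cv2.imread("pics/w9.png");T=np.load("T9.npy");C=cam("wrist",T)
hsv=cv2.cvtColor(im,cv2.COLOR_BGR2HSV)
m=np.zeros(im.shape[:2],np.uint8);roi=(slice(110,215),slice(265,350))
sub=(hsv[...,1]<70)[roi]&(im.max(2)[roi]>45)
m[roi]=sub|(im.max(2)[roi]<50)
c=max(blobs(m),key=cv2.contourArea);rc=cv2.minAreaRect(c);print("stand+",rc);
P=cast(C,cv2.boxPoints(rc),.045);print(P,P.mean(0),np.linalg.norm(np.diff(P,axis=0),axis=1))
m[:]=0;m[roi]=im.max(2)[roi]<45
c=max(blobs(m),key=cv2.contourArea);x,y,w,h=cv2.boundingRect(c);print("case",(x,y,w,h))
for v in range(150,202,4): 
    u=np.where(im.max(2)[v,265:350]<45)[0]+265; print(v,u.min() if len(u) else 0,u.max() if len(u) else 0,im[v,310])
for v in (178,186,196):
    p=cast(C,[[x,v],[x+w,v]],.125);print(v,p,np.linalg.norm(p[1]-p[0]))
E
```

```text
stand+ ((308.4999694824219, 163.99996948242188), (67.99998474121094, 66.99998474121094), 90.0)
[[ 0.5769 -0.2946  0.045 ]
 [ 0.5946 -0.3666  0.045 ]
 [ 0.5182 -0.3877  0.045 ]
 [ 0.4992 -0.3104  0.045 ]] [ 0.5472 -0.3398  0.045 ] [0.0742 0.0792 0.0795]
case (286, 156, 45, 43)
150 0 0 [101 100  98]
154 0 0 [97 97 96]
158 292 327 [3 2 5]
162 291 328 [4 5 5]
166 289 328 [17 32 12]
170 288 329 [29 56 23]
174 286 330 [22 22 22]
178 286 330 [22 22 21]
182 287 329 [24 25 25]
186 287 329 [23 22 22]
190 287 329 [22 20 21]
194 287 329 [22 20 20]
198 288 316 [24 25 31]
178 [[ 0.5481 -0.3206  0.125 ]
 [ 0.5577 -0.3596  0.125 ]] 0.04023474022427676
186 [[ 0.5408 -0.3221  0.125 ]
 [ 0.5505 -0.3615  0.125 ]] 0.04057155831885338
196 [[ 0.5315 -0.3241  0.125 ]
 [ 0.5413 -0.3639  0.125 ]] 0.04100059516646205
```

The case's top face measures 40 mm wide, as it should, with its centre at (0.5456, −0.342); the stand's centre agrees. Correct and descend 173 mm.

Call:
send_rows --steps '[{"ax": 0,"ay": 0,"az": 0,"dx": 2,"dy": -6,"dz": 50,"claw": 1},{"ax": 0,"ay": 0,"az": 0,"dx": 0,"dy": 0,"dz": 50,"claw": 1},{"ax": 0,"ay": 0,"az": 0,"dx": 0,"dy": 0,"dz": 45,"claw": 1},{"ax": 0,"ay": 0,"az": 0,"dx": 0,"dy": 0,"dz": 28,"claw": 1},{"ax": 0,"ay": 0,"az": 0,"dx": 0,"dy": 0,"dz": 0,"claw": 1}]'

```text
time: 17.15
eef_pos: [0.5438, -0.3411, 0.0738]
orientation: [-0.003, 0.993, 0.119, -0.002]
ft_force: [0.4, -0.6, -0.3]
grip_width: 0.999
finger_force: 0.0
```

Call:
send_rows --steps '[{"ax": 0,"ay": 0,"az": 0,"dx": 0,"dy": 0,"dz": 0,"claw": -1},{"ax": 0,"ay": 0,"az": 0,"dx": 0,"dy": 0,"dz": 0,"claw": -1},{"ax": 0,"ay": 0,"az": 0,"dx": 0,"dy": 0,"dz": 0,"claw": -1},{"ax": 0,"ay": 0,"az": 0,"dx": 0,"dy": 0,"dz": 0,"claw": -1},{"ax": 0,"ay": 0,"az": 0,"dx": 0,"dy": 0,"dz": 0,"claw": -1}]'

```text
time: 17.77
eef_pos: [0.5469, -0.3439, 0.0795]
orientation: [0.001, 0.993, 0.12, 0.001]
ft_force: [-0.1, 1.8, 6.7]
grip_width: 0.459
finger_force: 60.9
```

Gripped at 39 mm. Lift straight up, square the tool to the scale, and carry.

Call:
send_rows --steps '[{"ax": 0,"ay": 0,"az": 0,"dx": 0,"dy": 0,"dz": -30,"claw": -1},{"ax": 0,"ay": 0,"az": 0,"dx": 0,"dy": 0,"dz": -50,"claw": -1},{"ax": 0,"ay": 0,"az": 0,"dx": 0,"dy": 0,"dz": -50,"claw": -1},{"ax": 0,"ay": 0,"az": 0,"dx": 0,"dy": 0,"dz": -40,"claw": -1},{"ax": 0,"ay": 0,"az": 0,"dx": 0,"dy": 0,"dz": 0,"claw": -1}]'

```text
time: 18.4
eef_pos: [0.5476, -0.3448, 0.2524]
orientation: [0.003, 0.993, 0.12, 0.003]
ft_force: [0.7, -0.7, -1.1]
grip_width: 0.463
finger_force: 61.2
```

Call:
send_rows --steps '[{"ax": 0,"ay": 0,"az": 0.12,"dx": 0,"dy": 0,"dz": 0,"claw": -1},{"ax": 0,"ay": 0,"az": 0.12,"dx": 0,"dy": 0,"dz": 0,"claw": -1},{"ax": 0,"ay": 0,"az": 0,"dx": 0,"dy": -40,"dz": 0,"claw": -1},{"ax": 0,"ay": 0,"az": 0,"dx": 0,"dy": -55,"dz": 0,"claw": -1},{"ax": 0,"ay": 0,"az": 0,"dx": 0,"dy": -55,"dz": 0,"claw": -1}]'

```text
time: 19.02
eef_pos: [0.5444, -0.1916, 0.2447]
orientation: [-0.001, 1.0, -0.0, -0.002]
ft_force: [1.0, -0.3, -1.9]
grip_width: 0.461
finger_force: 61.3
```

Call:
send_rows --steps '[{"ax": 0,"ay": 0,"az": 0,"dx": 0,"dy": -55,"dz": 0,"claw": -1},{"ax": 0,"ay": 0,"az": 0,"dx": 0,"dy": -50,"dz": 0,"claw": -1},{"ax": 0,"ay": 0,"az": 0,"dx": 0,"dy": -25,"dz": 0,"claw": -1},{"ax": 0,"ay": 0,"az": 0,"dx": 0,"dy": 0,"dz": 0,"claw": -1},{"ax": 0,"ay": 0,"az": 0,"dx": 0,"dy": 0,"dz": 0,"claw": -1}]'

```text
time: 19.65
eef_pos: [0.545, -0.0638, 0.2461]
orientation: [0.0, 1.0, 0.0, -0.001]
ft_force: [-0.2, -0.5, -1.3]
grip_width: 0.46
finger_force: 61.3
```

```bash
python3 - <<'E'
from h import *
T=pose();np.save("T10.npy",T);print(T);im=read_camera("wrist");cv2.imwrite("pics/w10.png",im)
C=cam("wrist",T)
b,g,r=[im[...,i].astype(int) for i in range(3)]
top=cast(C,[[314,250]],T[2,3]+.046);print(top)
cv2.imwrite("pics/v10.png",np.hstack([im[:,140:500],cv2.resize(read_camera("scene")[130:230,220:330],(440,400),interpolation=2)]))
E
```

```text
[[ 1.      0.0007 -0.0019  0.545 ]
 [ 0.0007 -1.     -0.0001 -0.0638]
 [-0.0019  0.0001 -1.      0.2461]
 [ 0.      0.      0.      1.    ]]
[[ 0.572  -0.063   0.2921]]
```

View pics/v10.png

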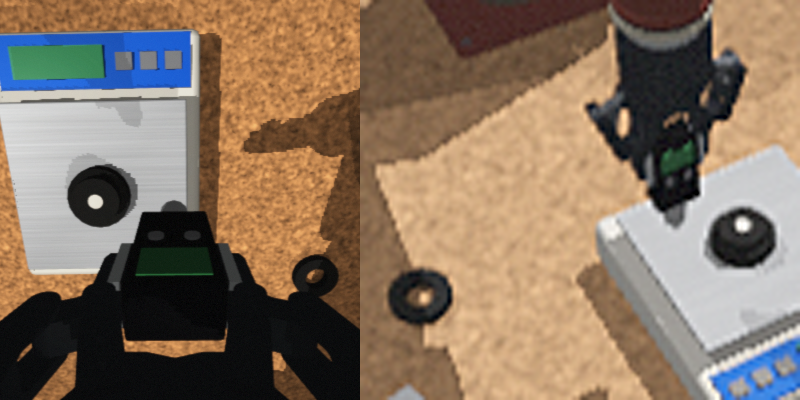

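The tester is held upright with its screen facing the display side; the dot is at (235,202) and the nose shows at (315,208) in full-frame pixels. Check the tilt and offset from the case's front edges.

```bash
python3 - <<'E'
from h import *
im=cv2.imread("pics/w10.png");T=np.load("T10.npy");C=cam("wrist",T);z=T[2,3]
g=im.max(2).astype(int)
print("col 290 v200-345",list(zip(range(200,345,3),g[200:345:3,288])))
print("nose col315",list(zip(range(196,218,2),g[196:218:2,315])))
for v in (216,224): 
  u=np.where(g[v,260:380]<60)[0]+260;print(v,u.min(),u.max())
K,R,o=C
for v,h in ((212,.030),):
    p=cast(C,[[315,v]],z-.0645+h);print("low front edge rel tcp x,y",(p-T[:3,3])*1000)
for v in range(236,284,4):
    p=cast(C,[[315,v]],z-.0645+.110);print(v,"top front edge rel",(p-T[:3,3])[0,:2]*1000)
hsv=cv2.cvtColor(im,cv2.COLOR_BGR2HSV)
for c in blobs((hsv[...,1]<60)&(g>130),60):
    rc=cv2.minAreaRect(c)
    if np.hypot(rc[0][0]-235,rc[0][1]-202)<15: print("dot",rc,cast(C,rc[0],.113)[0])
E
```

```text
col 290 v200-345 [(200, np.int64(185)), (203, np.int64(182)), (206, np.int64(183)), (209, np.int64(185)), (212, np.int64(39)), (215, np.int64(9)), (218, np.int64(11)), (221, np.int64(9)), (224, np.int64(9)), (227, np.int64(11)), (230, np.int64(5)), (233, np.int64(29)), (236, np.int64(33)), (239, np.int64(16)), (242, np.int64(9)), (245, np.int64(6)), (248, np.int64(34)), (251, np.int64(33)), (254, np.int64(35)), (257, np.int64(36)), (260, np.int64(34)), (263, np.int64(37)), (266, np.int64(37)), (269, np.int64(36)), (272, np.int64(37)), (275, np.int64(57)), (278, np.int64(6)), (281, np.int64(6)), (284, np.int64(7)), (287, np.int64(10)), (290, np.int64(11)), (293, np.int64(8)), (296, np.int64(12)), (299, np.int64(16)), (302, np.int64(11)), (305, np.int64(12)), (308, np.int64(13)), (311, np.int64(13)), (314, np.int64(13)), (317, np.int64(10)), (320, np.int64(13)), (323, np.int64(9)), (326, np.int64(11)), (329, np.int64(12)), (332, np.int64(11)), (335, np.int64(12)), (338, np.int64(11)), (341, np.int64(213)), (344, np.int64(207))]
nose col315 [(196, np.int64(186)), (198, np.int64(185)), (200, np.int64(131)), (202, np.int64(57)), (204, np.int64(55)), (206, np.int64(55)), (208, np.int64(57)), (210, np.int64(54)), (212, np.int64(12)), (214, np.int64(10)), (216, np.int64(10))]
216 260 346
224 279 349
low front edge rel tcp x,y [[ 10.6716   0.1013 -34.5   ]]
236 top front edge rel [32.0937  0.3912]
240 top front edge rel [30.5631  0.3886]
244 top front edge rel [29.0188  0.386 ]
248 top front edge rel [27.4607  0.3833]
252 top front edge rel [25.8886  0.3806]
256 top front edge rel [24.3022  0.3779]
260 top front edge rel [22.7014  0.3752]
264 top front edge rel [21.086   0.3724]
268 top front edge rel [19.4558  0.3697]
272 top front edge rel [17.8106  0.3668]
276 top front edge rel [16.1502  0.364 ]
280 top front edge rel [14.4743  0.3611]
```

```bash
python3 - <<'E'
from h import *
im=cv2.imread("pics/w10.png");T=np.load("T10.npy");C=cam("wrist",T);z=T[2,3]
for n,v,h,off in (("low front",212,.030,13),("screen mid",261.5,.092,13),("top rear",340,.110,-13)):
    p=(cast(C,[[315,v]],z-.0645+h)-T[:3,3])[0]*1000;print(n,"axis x rel tcp",p[0]-off)
p=(cast(C,[[315,200.5]],z-.0645)-T[:3,3])[0]*1000;print("nose front: axis",p[0]-10)
hsv=cv2.cvtColor(im,cv2.COLOR_BGR2HSV);g=im.max(2)
m=np.zeros(g.shape,bool);m[185:220,215:255]=True
c=max(blobs(m&(g>120)&(hsv[...,1]<80),20),key=lambda c:0 if cv2.contourArea(c)>600 else cv2.contourArea(c));rc=cv2.minAreaRect(c);print("dot",rc,cast(C,rc[0],.113))
E
```

```text
low front axis x rel tcp -2.328421037653282
screen mid axis x rel tcp -1.2210796619432802
top rear axis x rel tcp 0.3262005801327632
nose front: axis -1.9558007349642548
dot ((235.0, 201.5), (13.0, 14.0), 90.0) [[0.5289 0.0118 0.113 ]]
```

The lean is about 1.5° and the tip sits 2 mm behind the TCP. The dot is at (0.529, 0.012), so go to TCP (0.531, 0.012) and down to about 5 mm above contact.

Call:
send_rows --steps '[{"ax": 0,"ay": 0,"az": 0,"dx": -7,"dy": -40,"dz": 0,"claw": -1},{"ax": 0,"ay": 0,"az": 0,"dx": -7,"dy": -35.5,"dz": 0,"claw": -1},{"ax": 0,"ay": 0,"az": 0,"dx": 0,"dy": 0,"dz": 20,"claw": -1},{"ax": 0,"ay": 0,"az": 0,"dx": 0,"dy": 0,"dz": 20,"claw": -1},{"ax": 0,"ay": 0,"az": 0,"dx": 0,"dy": 0,"dz": 13,"claw": -1}]'

```text
time: 20.38
eef_pos: [0.5312, 0.0113, 0.1931]
orientation: [-0.0, 1.0, -0.0, -0.001]
ft_force: [-0.4, -0.0, -1.2]
grip_width: 0.463
finger_force: 61.6
```

Call:
send_rows --steps '[{"ax": 0,"ay": 0,"az": 0,"dx": 0,"dy": 0,"dz": 0,"claw": -1},{"ax": 0,"ay": 0,"az": 0,"dx": 0,"dy": 0,"dz": 0,"claw": -1},{"ax": 0,"ay": 0,"az": 0,"dx": 0,"dy": 0,"dz": 0,"claw": -1}]'

```text
time: 20.75
eef_pos: [0.5322, 0.0119, 0.1954]
orientation: [0.0, 1.0, 0.0, 0.001]
ft_force: [0.7, -0.0, -2.0]
grip_width: 0.466
finger_force: 61.6
```

```bash
python3 - <<'E'
from h import *
print(pose()[:3,3],get_state()["ft_force"]);im=read_camera("wrist");cv2.imwrite("pics/v11.png",np.hstack([im[100:350,215:415].repeat(2,0).repeat(2,1)[:500,:400],cv2.resize(read_camera("scene")[130:230,260:340],(400,500),interpolation=2)]))
E
```

```text
[0.5322 0.0119 0.1954] [ 0.6737 -0.026  -1.9868]
```

View pics/v11.png

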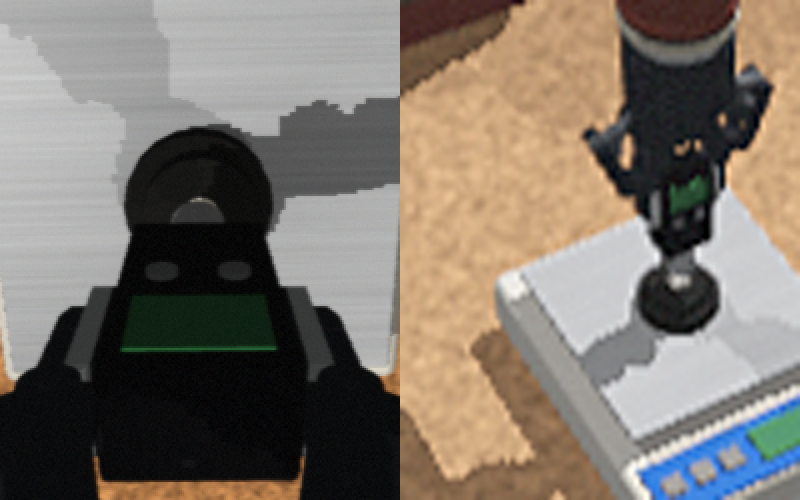

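The nose hangs over the dot, a sliver of which shows in front at crop (197,210). Creep down, watching the force (baseline about −1.7 N).

Call:
send_rows --steps '[{"ax": 0,"ay": 0,"az": 0,"dx": -1,"dy": 0,"dz": 4,"claw": -1},{"ax": 0,"ay": 0,"az": 0,"dx": 0,"dy": 0,"dz": 3,"claw": -1},{"ax": 0,"ay": 0,"az": 0,"dx": 0,"dy": 0,"dz": 2,"claw": -1},{"ax": 0,"ay": 0,"az": 0,"dx": 0,"dy": 0,"dz": 0,"claw": -1},{"ax": 0,"ay": 0,"az": 0,"dx": 0,"dy": 0,"dz": 0,"claw": -1}]'

```text
time: 21.48
eef_pos: [0.5305, 0.0122, 0.1855]
orientation: [-0.0, 1.0, 0.0, -0.0]
ft_force: [-1.1, 0.4, 0.8]
grip_width: 0.461
finger_force: 61.8
```

Call:
send_rows --steps '[{"ax": 0,"ay": 0,"az": 0,"dx": 0,"dy": 0,"dz": 1.5,"claw": -1},{"ax": 0,"ay": 0,"az": 0,"dx": 0,"dy": 0,"dz": 1.5,"claw": -1},{"ax": 0,"ay": 0,"az": 0,"dx": 0,"dy": 0,"dz": 0,"claw": -1},{"ax": 0,"ay": 0,"az": 0,"dx": 0,"dy": 0,"dz": 0,"claw": -1}]'

```text
time: 21.98
eef_pos: [0.5306, 0.0122, 0.1825]
orientation: [-0.0, 1.0, 0.0, 0.0]
ft_force: [-1.0, 1.0, 2.8]
grip_width: 0.46
finger_force: 61.9
```

Call:
send_rows --steps '[{"ax": 0,"ay": 0,"az": 0,"dx": 0,"dy": 0,"dz": 0,"claw": -1},{"ax": 0,"ay": 0,"az": 0,"dx": 0,"dy": 0,"dz": 0,"claw": -1}]'

```text
time: 22.22
eef_pos: [0.5306, 0.0122, 0.1824]
orientation: [-0.0, 1.0, 0.0, 0.0]
ft_force: [-1.1, 0.6, 3.2]
grip_width: 0.463
finger_force: 62.0
```

The force has risen by about 4.7 N, and the depth of about 5 mm matches half stroke. Hand in.

```bash
python3 -c "
from plant import *
print(sign_off())"
```

```text
the job is handed in; nothing more can be done
None
```

The job is handed in, with no verdict shown: both discs are stacked centred on the pan, and the gripper holds the tester upright on the white dot, its screen facing the display side and its plunger about half in (about 4.7 N).

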